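# Click the check standard into the winery lab's turbidity meter

## Robot

A 6-joint arm with a two-finger parallel gripper is mounted at the origin on the work surface. World frame = base frame: x ahead of the robot, y to its left, z up, the work surface at z = 0. Lengths are in mm, angles in rad, forces in N, time in s.
With the tool pointing down it reaches from about 325 to 775 mm from the base axis. Payload 9.3 kg.
Tool frame: the origin (TCP) lies between the finger pads; the fingertips stand 11 mm ahead of it and the grasp point (between the pads) lies 8 mm behind it (ctrl.finger_overhang is the distance from the TCP to the fingertips, in mm); y points along the fingers, z is the direction in which the jaws open and shut, and the axes are right-handed (so a half turn about y gives the same grasp; the last joint's range is limited). The gripper opens to 85 mm and grips with 20 to 120 N. Pads are 22 mm wide; open, the fingers measure 114 mm over their backs; the gripper's body (76 mm by 85 mm) begins 54 mm behind the grasp point. The pads swing forward as they close: fully open they stand 13 mm farther back than shut.
Start: joints at [-1.272, 0.259, 0.021, 1.334, 0, 1.418], TCP at [240.115, -494.815, 242.279] pointing down, gripper open.
Joint ranges: [-3.04, 3.04], [-0.91, 1.82], [-1.04, 1.36], [-1.92, 1.95], [-1.52, 1.45], [-3.14, 3.14]. Speed limits (rad/s): [2.22, 2.22, 2.79, 3.14, 3.14, 3.14].

## Interface

Orientations are given as a rotation vector (axis times angle).
In Python, from plant import ctrl, eyes gives the robot as it stands.
- The arm moves only by the tool step_arm, never from a script. Its arguments are lists of equal length, an entry for each row: "delta_pos": the shift along the tool's x, y, z in units of 0.15 m (1.0 is 0.15 m), a list of three; "dr": the turn, a rotation vector about the tool's x, y, z in units of 45 degrees (1.0 is 45 degrees), a list of three. A call has 1 to 10 rows; each row shifts and turns the commanded pose from where the row before left it, along the tool's axes as they then stand; what a row does not reach is not made up. A row lasts 1/12 s, in which the tool goes at most 41.7 mm and 7.16 degrees, less where a joint would pass 70% of its speed; a pose out of reach is approached as far as the arm can. A call with a number of a shift or a turn outside -1 to 1 is refused whole. A call with a gripper value outside its range is refused whole. "grip" is the gripper command: -1 is shut, 1 is fully open, values between are in proportion, set as the call begins (left out, the last holds). The fingers move at their own pace and stop on an object; the grip force is fixed at half the most. Time passes only in rows, so rows that do not move let the fingers close. It gives the time, the measured TCP pose, the force and the opening at its end, in the units of the state.
- ctrl.read_state(): the state, without advancing time (a new reading comes with each control period).
- eyes.capture(name): name is "side" or "top"; returns the picture (384x512x3 uint8, red, green, blue); there is no depth.
- eyes.camera_params(name): a dict with "fx", "fy", "cx", "cy" (pixels), "k1" (the pictures are not rectified: a ray, as slopes to the right and down, at radius r is drawn at 1 + k1 r^2 times it, then the intrinsics apply), "T" (4x4, takes a point from camera to world coordinates). Camera axes: x right, y down, z forward; pixel columns grow to the right and rows downward; lengths in mm; the calibration is good to about 2 mm. A picture is of the moment at which its call begins. camera_params takes no time and is no camera call.
- ctrl.close_job(): hands the job in, once; it reports no verdict.
The state is a dict: "clock": time; "joint_pos": joint angles; "qd": joint speeds; "joint_efforts": joint torques, N m; "eef_pos": TCP position; "tool_rot": TCP orientation; "force": force on the tool from outside, world axes, zero at the start; "moment": the same for the moment, N m; "grip_width": finger opening in mm.
Only numpy, scipy, OpenCV 4.12 (cv2) and the standard library are available. Lean on these libraries where they do the work, as an engineer would, in place of code of your own. Each camera call takes 0.05 s, during which the arm holds its last target.

## Task

Take the tall check standard with the waist groove and push it straight down into the well of the white turbidity meter, past the sprung ball, until it clicks in and stands upright fully home on the well floor; then let go. Leave the short standard standing where it is.

Things in the scene. Friction and masses are not known exactly. Their poses are not given: they have to be found in the camera images.
- standard: Tall check standard: upright rod, diameter 34 mm, 125 mm tall, 0.1 kg, loose on the table. Aluminium up to 76 mm, then a black flat-topped cap of the same diameter. Foot tapers 24 to 34 mm over 10 mm. Only it has a waist groove, 5 mm deep, 16-36 mm up. Origin: centre of underside, z up; yaw is free. Bystanders near it: the short standard and a slim 20 mm tube, 115 mm tall.
- well (a point): Centre of the well's mouth on the fixed white meter (200 x 240 x 85 mm high), level with the rim of its black square collar, 101 mm above the table; z up. The collar funnels from 62 mm inside (70 outside) to the 40 mm square well in 16 mm; flat floor 76 mm below the rim. Home: underside on that floor, cap's lower edge level with the rim, top 49 mm above the rim. Meter yaw within 20 degrees.
- ball (a joint): Sprung 20 mm steel ball in a side wall of the well, centred 50 mm below the rim. In m: 0 = sprung out, 9 mm into the well; up to 0.009 as pushed back (7.5 to 16.5 N). It stops the standard with its underside 20 to 30 mm above the floor: its weight will not pass, a push of 3 to 15 N will. The plain side holds it back 1 to 6 mm; in the groove (home) it is under 2 mm. It nudges the rod 3 mm aside.
- short_standard: Short check standard, a bystander to be left alone: same 34 mm diameter and foot, but only 80 mm tall and without a groove; aluminium up to 45 mm, black cap above. Loose, upright on the table. Origin: centre of its underside, z up.
Not all that is in view belongs to the job. Leave any orange or pink look-alike of the standard alone.

How it is judged:
By the outcome, as a careful person would: the job done as asked, in the order asked, and still so for the second after the job is handed in, with the robot touching nothing.
It also fails if it takes over 38 s, if anything falls off the work surface, if the arm or the gripper's body presses on something with over 40 N, if the wrist force passes 120 N, or if a joint passes its speed limit or range.

## Working session

There is one attempt and no reset: what is moved stays moved. The work goes in short steps, Python scripts to look and compute and a tool call to move; the robot and the scene stay as the last step left them, time stands still between calls to the robot, and variables do not carry over. Pictures are saved under pics/ and viewed, and the job is handed in when it is done.

Besides the shell and the picture viewer there is one more tool, called after ">>>" as a command line: name --argument value ..., lists and objects as JSON in quotes. step_arm: Moves the arm, as the interface text tells. Its arguments: {"type":"object","properties":{"delta_pos":{"type":"array"},"dr":{"type":"array"},"grip":{"type":"number"}},"required":["delta_pos","dr"]}

```bash
mkdir -p pics; ls
python3 - <<'E'
from plant import ctrl, eyes
import cv2, numpy as np
s=ctrl.read_state()
for k,v in s.items(): print(k,np.round(v,3))
print(ctrl.finger_overhang)
for n in("side","top"):
    im=eyes.capture(n); cv2.imwrite(f"pics/{n}0.png",im[:,:,::-1])
    p=eyes.camera_params(n); print(n,{k:np.round(v,4).tolist() for k,v in p.items()})
print(ctrl.read_state()["clock"])
E
```

```text
pics
clock 0.0
joint_pos [-1.272  0.259  0.021  1.334  0.     1.418]
qd [ 0.001 -0.001 -0.001  0.001  0.001  0.   ]
joint_efforts [-1.0000e-03 -5.5564e+01  3.4453e+01  1.4000e-02 -0.0000e+00  0.0000e+00]
eef_pos [ 240.039 -494.551  241.667]
tool_rot [-0.453  1.972 -1.969]
force [-0.783  0.388 -0.317]
moment [ 0.006  0.022 -0.038]
grip_width 85.4
11.0
side {'fx': 450.1019, 'fy': 450.1019, 'cx': 255.8262, 'cy': 197.2572, 'k1': 0.0157, 'T': [[-0.7091, -0.4782, 0.5181, 8.4573], [-0.705, 0.4675, -0.5333, 433.5595], [0.0128, -0.7435, -0.6687, 651.4354], [0.0, 0.0, 0.0, 1.0]]}
top {'fx': 438.0084, 'fy': 438.0084, 'cx': 253.18, 'cy': 187.2975, 'k1': -0.0082, 'T': [[0.0276, -0.9991, 0.0319, 419.7929], [-0.9996, -0.0277, -0.0028, -40.6342], [0.0037, -0.0318, -0.9995, 1037.2963], [0.0, 0.0, 0.0, 1.0]]}
0.1
```

View pics/side0.png

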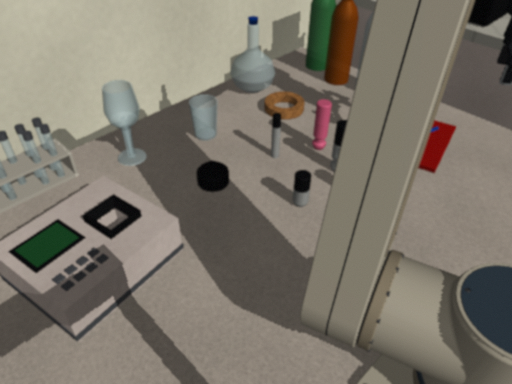

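View pics/top0.png

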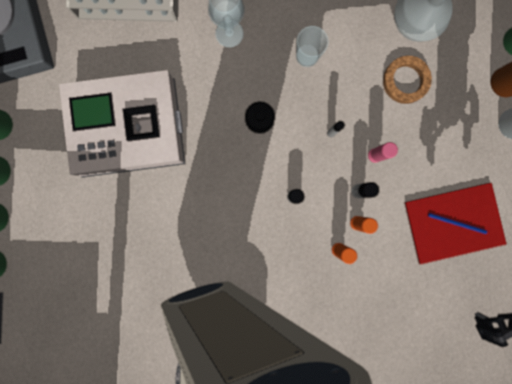

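In the top view, these could be taken for the standard: slim tube (338,127), pink look-alike (385,151), black-capped rod (369,190), short black-capped rod (296,196), orange look-alikes (368,225) and (347,255), and a black puck (259,117). By the description, the best candidate is (369,190), which appears at (340,145) in the side view. I'll check it in a close crop.

Run:
```python
import cv2, numpy as np
s=cv2.imread("pics/side0.png"); t=cv2.imread("pics/top0.png")
a=cv2.resize(s[95:215,255:365],None,fx=4.5,fy=4.5,interpolation=cv2.INTER_CUBIC)[:540,:400]
b=cv2.resize(t[110:230,270:410],None,fx=2.8,fy=2.8,interpolation=cv2.INTER_CUBIC)
b=cv2.copyMakeBorder(b,0,540-b.shape[0],0,0,cv2.BORDER_CONSTANT)
cv2.imwrite("pics/crop0.png",np.hstack([a,b]))
c=cv2.resize(t[60:180,50:195],None,fx=5,fy=5,interpolation=cv2.INTER_CUBIC)
cv2.imwrite("pics/meter0.png",c)
```

```text
(no output)
```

View pics/crop0.png

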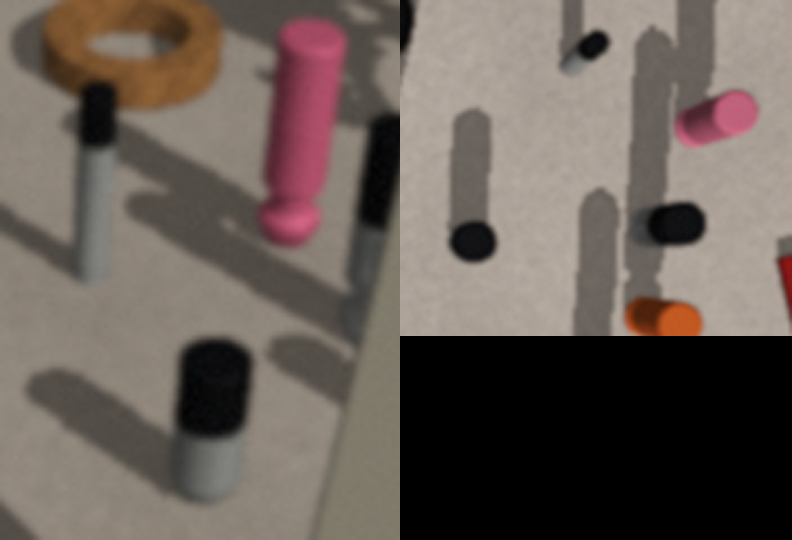

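View pics/meter0.png

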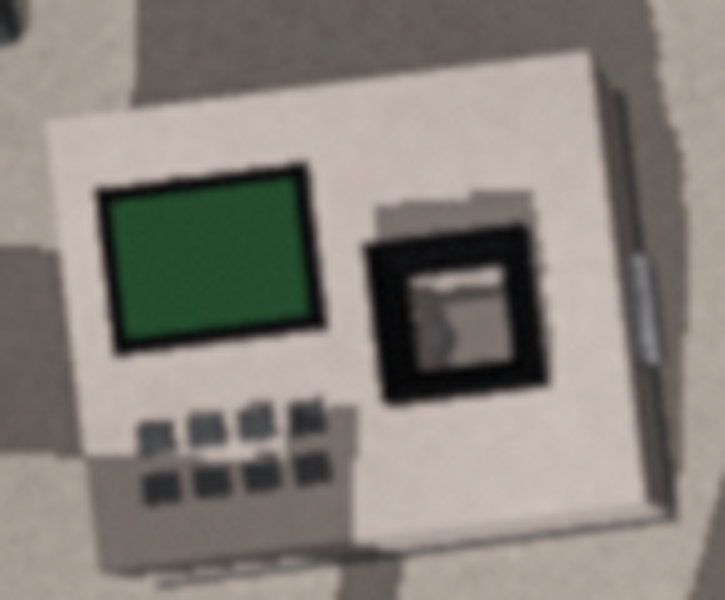

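The crop confirms it. The rod at (369,190) top / (340,145) side has a tall black cap over aluminium and full diameter; (296,196) is the short standard and (338,127) is the slim tube. The well's ball shows at the left (+y) wall. Next I'll measure.

```bash
cat > h.py <<'E'
import cv2, numpy as np
from scipy.spatial.transform import Rotation as R
from plant import ctrl, eyes
def und(p,uv):
    K=np.array([[p['fx'],0,p['cx']],[0,p['fy'],p['cy']],[0,0,1]])
    return cv2.undistortPoints(np.array(uv,float).reshape(-1,1,2),K,np.array([p['k1'],0,0,0.])).reshape(-1,2)
def rays(n,uv):
    p=eyes.camera_params(n); T=np.array(p['T'])
    d=np.c_[und(p,uv),np.ones(len(np.reshape(uv,(-1,2))))]@T[:3,:3].T
    return T[:3,3],d
def cast(n,uv,z):
    o,d=rays(n,uv); t=(z-o[2])/d[:,2]; return o+d*t[:,None]
def proj(n,P):
    p=eyes.camera_params(n); T=np.array(p['T']); P=np.reshape(P,(-1,3))
    c=(P-T[:3,3])@T[:3,:3]; s=c[:,:2]/c[:,2:]; r2=(s**2).sum(1,keepdims=True)
    return s*(1+p['k1']*r2)*[p['fx'],p['fy']]+[p['cx'],p['cy']]
def blob(mask,seed,w=25):
    n,l,st,c=cv2.connectedComponentsWithStats(mask.astype(np.uint8))
    y,x=seed[1],seed[0]; k=l[y,x]; m=l==k; return m
def cont(m):
    cs,_=cv2.findContours(m.astype(np.uint8),cv2.RETR_EXTERNAL,cv2.CHAIN_APPROX_NONE)
    return max(cs,key=cv2.contourArea).reshape(-1,2)
def topcentre(n,img,seed,z,r,thr=60):
    """centre of top disc at height z: farthest radial extent minus r, lateral midpoint"""
    m=blob((img.max(2)<thr),seed); c=cont(m)
    X=cast(n,c,z)[:,:2]; o=rays(n,[[0,0]])[0][:2]
    u=X.mean(0)-o; u/=np.linalg.norm(u); v=np.array([-u[1],u[0]])
    a=(X-o)@u; b=(X-o)@v
    return o+u*(a.max()-r)+v*(b.max()+b.min())/2, (np.ptp(a),np.ptp(b)), m.sum()
E
python3 - <<'E'
from h import *
t=cv2.imread("pics/top0.png"); s=cv2.imread("pics/side0.png")
for nm,seed,z,r in(("tall",(369,190),125,17),("short",(296,196),80,17),("slim",(339,126),115,10)):
    for thr in(50,70): print(nm,topcentre("top",t,seed,z,r,thr))
hsv=cv2.cvtColor(t,cv2.COLOR_BGR2HSV)
for nm,seed in(("pink",(388,150)),("or1",(372,226)),("or2",(351,256))):
    h=hsv[seed[1],seed[0],0].astype(int); m=blob((abs(hsv[...,0].astype(int)-h)<8)&(hsv[...,1]>90),seed)
    c=cont(m); X=cast("top",c,125)[:,:2]; print(nm,X.min(0).round(),X.max(0).round())
# collar
for thr in(50,70):
    m=blob((t.max(2)<thr),(128,122)) ; c=cont(m); print("collar",m.sum(),c.min(0),c.max(0))
    X=cast("top",c,101)[:,:2].astype(np.float32); print(cv2.minAreaRect(X))
    mm=m.astype(np.uint8); cs,hi=cv2.findContours(mm,cv2.RETR_CCOMP,cv2.CHAIN_APPROX_NONE)
    for k,q in enumerate(cs):
        if hi[0,k,3]>=0 and len(q)>20: print("hole", cv2.minAreaRect(cast("top",q.reshape(-1,2),85)[:,:2].astype(np.float32)))
st=ctrl.read_state(); print(R.from_rotvec(st['tool_rot']).as_matrix().round(3))
E
```

```text
tall (array([ 450.96960404, -285.34783867]), (np.float64(41.104567737479215), np.float64(28.017269492752998)), np.int64(246))
tall (array([ 451.51306583, -287.15027444]), (np.float64(50.61209447815571), np.float64(29.467258621515725)), np.int64(306))
short (array([ 434.61755435, -135.74741217]), (np.float64(32.82894623147939), np.float64(29.01456183526382)), np.int64(168))
short (array([ 434.79929115, -136.01053489]), (np.float64(33.68871791738614), np.float64(29.859479587660005)), np.int64(184))
slim (array([ 585.61412684, -220.9014693 ]), (np.float64(23.063714653670303), np.float64(15.148525362989512)), np.int64(72))
slim (array([ 585.68744666, -220.82697786]), (np.float64(26.245894631407197), np.float64(17.735130746190954)), np.int64(85))
pink [ 511. -342.] [ 550. -281.]
or1 [ 360. -303.] [ 395. -247.]
or2 [ 295. -263.] [ 338. -210.]
collar 639 [124 105] [158 139]
((582.759033203125, 201.9265899658203), (68.13566589355469, 69.31649780273438), 8.761351585388184)
hole ((583.8818969726562, 204.05645751953125), (48.69761657714844, 46.33748245239258), 10.107608795166016)
collar 728 [123 105] [158 140]
((583.0845336914062, 201.90748596191406), (70.45722198486328, 70.07360076904297), 9.216195106506348)
hole ((584.0879516601562, 203.7015380859375), (45.55776596069336, 44.15699005126953), 8.75876522064209)
[[-0.9   -0.     0.437]
 [-0.437  0.001 -0.9  ]
 [-0.    -1.    -0.001]]
```

Run:
```python
from h import *
def upblob(img,seed,thr,k=6):
    big=cv2.resize(img,None,fx=k,fy=k,interpolation=cv2.INTER_CUBIC)
    m=blob(big.max(2)<thr,(int(seed[0]*k+k/2),int(seed[1]*k+k/2)))
    return m,k
def topx(x,k): return (np.asarray(x,float)+.5)/k-.5
t=cv2.imread("pics/top0.png"); s=cv2.imread("pics/side0.png")
for nm,seed,z,r in(("tall",(369,190),125,17),("short",(296,196),80,17)):
  for thr in(60,75,90):
    m,k=upblob(t[:,:],seed,thr); X=cast("top",topx(cont(m),k),z)[:,:2]; o=rays("top",[[0,0]])[0][:2]
    u=X.mean(0)-o; u/=np.linalg.norm(u); v=np.array([-u[1],u[0]]); a=(X-o)@u; b=(X-o)@v
    print(nm,thr,o+u*(a.max()-r)+v*(b.max()+b.min())/2,np.ptp(a).round(1),np.ptp(b).round(1))
for cam,img,seed in(("top",t,(128,122)),("side",s,(96,220))):
  for thr in(60,75,90):
    m,k=upblob(img,seed,thr)
    cs,hi=cv2.findContours(m.astype(np.uint8),cv2.RETR_CCOMP,cv2.CHAIN_APPROX_NONE)
    for i,q in enumerate(cs):
        if cv2.contourArea(q)<3000: continue
        for z in (101,85):
            print(cam,thr,"hole" if hi[0,i,3]>=0 else "out",z,[np.round(a,1) for a in cv2.minAreaRect(cast(cam,topx(q.reshape(-1,2),k),z)[:,:2].astype(np.float32))])
# predicted overlays
c=cv2.resize(s[170:340,0:200],None,fx=4,fy=4,interpolation=cv2.INTER_CUBIC)
def sq(cx,cy,h,yaw,z):
    a=np.radians(yaw); M=np.array([[np.cos(a),-np.sin(a)],[np.sin(a),np.cos(a)]])
    return np.c_[np.array([[h,h],[h,-h],[-h,-h],[-h,h]])@M.T+[cx,cy],[z]*4]
for h,z,col in((35,101,(0,0,255)),(20,85,(0,255,0))):
    q=(proj("side",sq(584,203.7,h,9,z))+.5-[0,170])*4
    cv2.polylines(c,[q.astype(int)],True,col,1)
d=cv2.resize(t[95:150,115:170],None,fx=10,fy=10,interpolation=cv2.INTER_CUBIC)
for h,z,col in((35,101,(0,0,255)),(31,101,(255,0,0)),(20,85,(0,255,0))):
    q=(proj("top",sq(584,203.7,h,9,z))+.5-[115,95])*10
    cv2.polylines(d,[q.astype(int)],True,col,1)
cv2.imwrite("pics/o1.png",c[:600,:800]); cv2.imwrite("pics/o2.png",d)
```

```text
tall 60 [ 451.34906162 -286.9398764 ] 46.5 29.9
tall 75 [ 451.4425672 -287.3141948] 53.8 31.3
tall 90 [ 451.56166277 -287.92371946] 57.6 33.3
short 60 [ 434.56209177 -136.2342972 ] 34.0 30.8
short 75 [ 434.81283458 -136.82893749] 35.4 32.3
short 90 [ 435.16003881 -137.2800628 ] 36.4 33.6
top 60 out 101 [array([582.9, 202. ]), array([69.9, 70.1]), np.float64(8.9)]
top 60 out 85 [array([585.7, 206.1]), array([71.1, 71.3]), np.float64(8.9)]
top 60 hole 101 [array([581.2, 199.8]), array([43.4, 42.4]), np.float64(8.6)]
top 60 hole 85 [array([584. , 203.9]), array([44.1, 43.1]), np.float64(8.6)]
top 75 out 101 [array([583.1, 201.8]), array([71.1, 71.3]), np.float64(8.9)]
top 75 out 85 [array([585.9, 206. ]), array([72.3, 72.5]), np.float64(8.9)]
top 75 hole 101 [array([581.2, 199.6]), array([42.2, 40.8]), np.float64(8.5)]
top 75 hole 85 [array([584. , 203.8]), array([42.9, 41.5]), np.float64(8.5)]
top 90 out 101 [array([583.2, 201.8]), array([72.2, 72.6]), np.float64(8.9)]
top 90 out 85 [array([586. , 205.9]), array([73.5, 73.9]), np.float64(8.9)]
top 90 hole 101 [array([576.1, 193.1]), ar
[... 346 characters left out ...]
ide 60 hole 85 [array([587.5, 204.4]), array([40.1, 43.3]), np.float64(8.3)]
side 75 out 101 [array([577.6, 206.5]), array([83.9, 76.3]), np.float64(8.6)]
side 75 out 85 [array([594.1, 199.9]), array([86.3, 78.5]), np.float64(8.6)]
side 75 hole 101 [array([571.5, 211.1]), array([37.1, 40.7]), np.float64(8.2)]
side 75 hole 85 [array([587.9, 204.7]), array([38.1, 41.9]), np.float64(8.2)]
side 90 out 101 [array([577.7, 206.6]), array([85. , 77.5]), np.float64(9.0)]
side 90 out 85 [array([594.3, 200. ]), array([87.5, 79.7]), np.float64(9.0)]
side 90 hole 101 [array([572.2, 211.3]), array([34.4, 39.7]), np.float64(8.4)]
side 90 hole 85 [array([588.5, 204.9]), array([35.4, 40.8]), np.float64(8.4)]
```

View pics/o1.png

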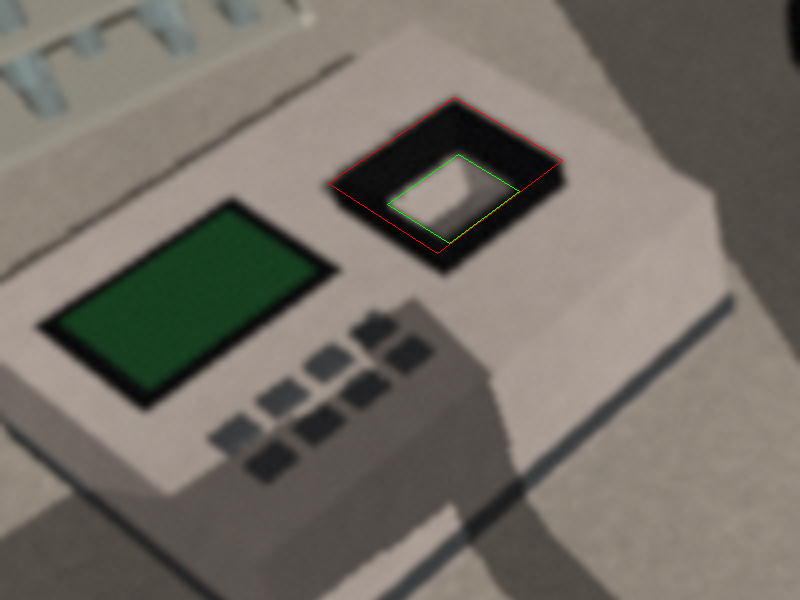

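View pics/o2.png

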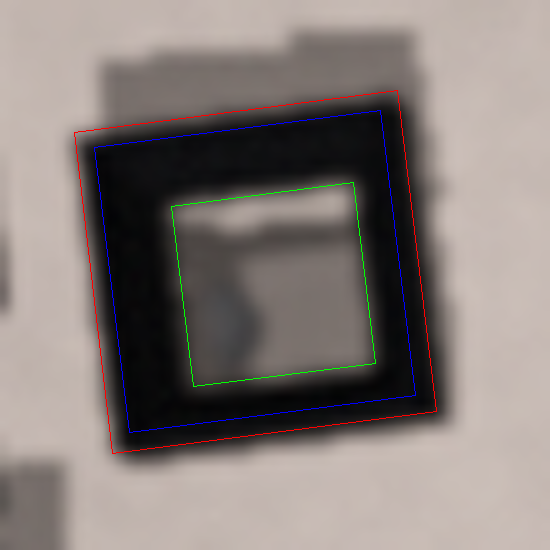

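Both views agree on the well: about (583.5, 203), yaw about 9°, ball on the +y wall. The tall standard is at about (451.5, -287.7). I'll turn the wrist first so the jaws open along world y.

```bash
cat >> h.py <<'E'
def plan(xyz,zdir=None):
    st=ctrl.read_state(); M=R.from_rotvec(st['tool_rot']).as_matrix()
    d=np.array(xyz)-st['eef_pos']; print("clock",st['clock'],"pos",np.round(st['eef_pos'],1),"F",np.round(st['force'],1),"w",round(st['grip_width'],1))
    print("tool delta units",np.round(M.T@d/150,4),"mm",np.round(d,1))
    if zdir is not None:
        y=np.array([0,0,-1.]); z=np.array([*zdir,0.]); z/=np.linalg.norm(z); x=np.cross(y,z)
        print("turn units",np.round(R.from_matrix(M.T@np.c_[x,y,z]).as_rotvec()/(np.pi/4),4))
E
python3 -c "
from h import *
plan([451.5,-287.7,242],[0,-1])"
```

```text
clock 0.1 pos [ 240.1 -494.6  241.7] F [0.8 0.3 0.6] w 85.4
tool delta units [-1.8703e+00 -7.0000e-04 -6.2530e-01] mm [211.4 206.9   0.3]
turn units [1.600e-03 5.753e-01 1.000e-04]
```

>>> step_arm --delta_pos '[[0,0,0],[0,0,0],[0,0,0],[0,0,0],[0,0,0]]' --dr '[[0,0.144,0],[0,0.144,0],[0,0.144,0],[0,0.144,0],[0,0,0]]' --grip 1

```text
clock: 0.52
eef_pos: [240.1, -494.7, 241.9]
tool_rot: [-0.006, -2.219, 2.218]
force: [-0.7, -0.1, 0.3]
grip_width: 85.0
```

```bash
python3 -c "
from h import *
plan([451.5,-287.7,242],[0,-1])"
```

```text
clock 0.5167 pos [ 240.1 -494.7  241.9] F [-0.7 -0.1  0.3] w 85.0
tool delta units [-1.4016e+00  2.0000e-04 -1.3878e+00] mm [2.114e+02 2.070e+02 1.000e-01]
turn units [ 0.001  -0.0073  0.0003]
```

>>> step_arm --delta_pos '[[-0.14,0,-0.139],[-0.14,0,-0.139],[-0.14,0,-0.139],[-0.14,0,-0.139],[-0.14,0,-0.139],[-0.14,0,-0.139],[-0.14,0,-0.139],[-0.14,0,-0.139],[-0.14,0,-0.139],[-0.14,0,-0.139]]' --dr '[[0,0,0],[0,0,0],[0,0,0],[0,0,0],[0,0,0],[0,0,0],[0,0,0],[0,0,0],[0,0,0],[0,0,0]]'

```text
clock: 1.35
eef_pos: [451.0, -285.2, 242.2]
tool_rot: [-0.004, 2.22, -2.219]
force: [0.5, -1.0, 1.0]
grip_width: 85.3
```

>>> step_arm --delta_pos '[[0,0,0],[0,0,0],[0,0,0]]' --dr '[[0,0,0],[0,0,0],[0,0,0]]'

```text
clock: 1.6
eef_pos: [450.1, -286.4, 242.1]
tool_rot: [-0.003, 2.221, -2.22]
force: [0.6, -0.1, -0.1]
grip_width: 85.1
```

```bash
python3 -c "
from h import *
plan([451.5,-287.7,95],[0,-1])
for n in ('side','top'): cv2.imwrite(f'pics/{n}1.png',eyes.capture(n)[:,:,::-1])
a=cv2.imread('pics/side1.png');b=cv2.imread('pics/top1.png')
a=cv2.resize(a[60:240,240:400],None,fx=2.5,fy=2.5,interpolation=cv2.INTER_CUBIC)
b=cv2.resize(b[100:280,270:430],None,fx=2.5,fy=2.5,interpolation=cv2.INTER_CUBIC)
cv2.imwrite('pics/c1.png',np.hstack([a,b]))"
```

```text
clock 1.6 pos [ 450.1 -286.4  242.1] F [ 0.6 -0.1 -0.1] w 85.1
tool delta units [-0.0098  0.9805  0.0086] mm [   1.4   -1.3 -147.1]
turn units [0.0001 0.003  0.0006]
```

View pics/c1.png

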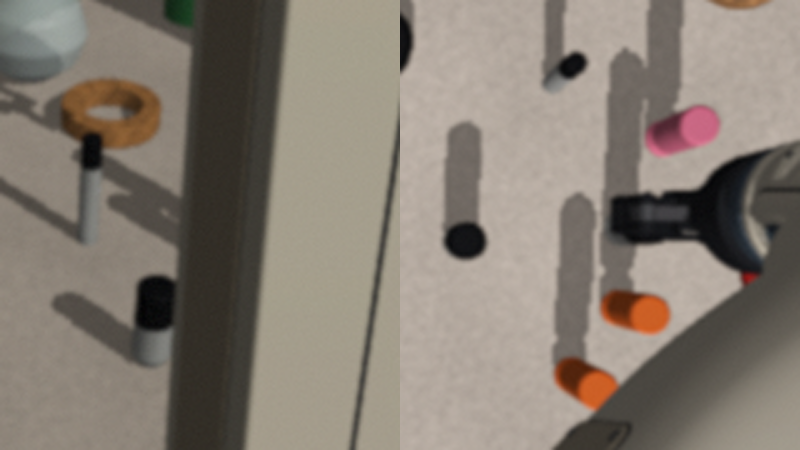

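The arm now hides the standard in both views. The hand sits at crop (650,215), clear of pink (683,128) and orange (635,312). I'll centre and descend.

>>> step_arm --delta_pos '[[-0.01,0.1,0.009],[0,0.2,0],[0,0.2,0],[0,0.2,0],[0,0.18,0],[0,0.1,0],[0,0,0],[0,0,0]]' --dr '[[0,0,0],[0,0,0],[0,0,0],[0,0,0],[0,0,0],[0,0,0],[0,0,0],[0,0,0]]'

```text
clock: 2.37
eef_pos: [451.0, -288.4, 95.1]
tool_rot: [-0.001, -2.221, 2.219]
force: [0.6, 0.4, 0.5]
grip_width: 85.2
```

>>> step_arm --delta_pos '[[0,0,0],[0,0,0],[0,0,0],[0,0,0],[0,0,0],[0,0,0],[0,0,0],[0,0,0]]' --dr '[[0,0,0],[0,0,0],[0,0,0],[0,0,0],[0,0,0],[0,0,0],[0,0,0],[0,0,0]]' --grip -1

```text
clock: 3.03
eef_pos: [452.2, -288.3, 96.2]
tool_rot: [0.002, 2.219, -2.223]
force: [-0.9, 0.0, 6.5]
grip_width: 32.8
```

Gripped: 32.8 mm on a 34 mm rod. Lifting.

>>> step_arm --delta_pos '[[0,0,0],[0,0,0],[0,-0.1,0],[0,-0.2,0],[0,-0.2,0],[0,-0.2,0],[0,-0.2,0],[0,-0.1,0],[0,0,0],[0,0,0]]' --dr '[[0,0,0],[0,0,0],[0,0,0],[0,0,0],[0,0,0],[0,0,0],[0,0,0],[0,0,0],[0,0,0],[0,0,0]]'

```text
clock: 3.87
eef_pos: [451.9, -287.8, 245.5]
tool_rot: [0.001, 2.22, -2.222]
force: [-0.3, -0.6, -1.1]
grip_width: 32.7
```

```bash
python3 -c "
from h import *
plan([583.5,203,245],[0,-1])
for n in ('side','top'): cv2.imwrite(f'pics/{n}2.png',eyes.capture(n)[:,:,::-1])
a=cv2.imread('pics/side2.png');b=cv2.imread('pics/top2.png')
a=cv2.resize(a[60:240,240:400],None,fx=2.5,fy=2.5,interpolation=cv2.INTER_CUBIC)
b=cv2.resize(b[100:280,270:430],None,fx=2.5,fy=2.5,interpolation=cv2.INTER_CUBIC)
cv2.imwrite('pics/c2.png',np.hstack([a,b]))"
```

```text
clock 3.8667 pos [ 451.9 -287.8  245.5] F [-0.3 -0.6 -1.1] w 32.7
tool delta units [-8.7610e-01  1.7000e-03 -3.2723e+00] mm [131.6 490.8  -0.5]
turn units [-0.0009 -0.0005 -0.0011]
```

View pics/c2.png

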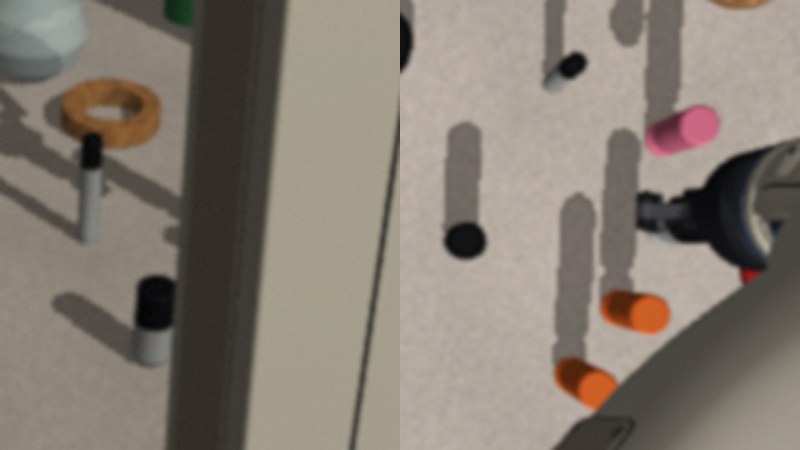

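The standard came up: its shadow moved and it left its spot. The neighbours are untouched. Carrying it over to the meter.

>>> step_arm --delta_pos '[[-0.027,0,-0.1],[-0.051,0,-0.19],[-0.051,0,-0.19],[-0.051,0,-0.19],[-0.051,0,-0.19],[-0.051,0,-0.19],[-0.051,0,-0.19],[-0.051,0,-0.19],[-0.051,0,-0.19],[-0.051,0,-0.19]]' --dr '[[0,0,0],[0,0,0],[0,0,0],[0,0,0],[0,0,0],[0,0,0],[0,0,0],[0,0,0],[0,0,0],[0,0,0]]'

```text
clock: 4.8
eef_pos: [524.4, -14.7, 243.7]
tool_rot: [0.002, -2.22, 2.219]
force: [0.8, -0.5, -1.5]
grip_width: 32.7
```

>>> step_arm --delta_pos '[[-0.051,0,-0.19],[-0.051,0,-0.19],[-0.051,0,-0.19],[-0.051,0,-0.19],[-0.051,0,-0.19],[-0.051,0,-0.19],[-0.051,0,-0.19],[-0.027,0,-0.1],[-0.006,0,-0.03],[0,0,0]]' --dr '[[0,0,0],[0,0,0],[0,0,0],[0,0,0],[0,0,0],[0,0,0],[0,0,0],[0,0,0],[0,0,0],[0,0,0]]'

```text
clock: 5.63
eef_pos: [582.0, 147.7, 246.6]
tool_rot: [-0.101, 2.224, -2.13]
force: [-0.8, -0.9, -1.2]
grip_width: 32.9
```

>>> step_arm --delta_pos '[[0,0,0],[0,0,0],[0,0,0]]' --dr '[[0,0,0],[0,0,0],[0,0,0]]'

```text
clock: 5.88
eef_pos: [581.8, 147.1, 247.5]
tool_rot: [-0.099, 2.223, -2.13]
force: [-0.6, 0.5, -1.1]
grip_width: 33.0
```

```bash
python3 -c "
from h import *
plan([583.5,203,245],[0,-1])
for n in ('side','top'): cv2.imwrite(f'pics/{n}3.png',eyes.capture(n)[:,:,::-1])
a=cv2.imread('pics/side3.png')[60:300,0:240];b=cv2.imread('pics/top3.png')[30:210,20:220]
a=cv2.resize(a,None,fx=2.5,fy=2.5,interpolation=cv2.INTER_CUBIC)
cv2.imwrite('pics/c3.png',a);cv2.imwrite('pics/d3.png',cv2.resize(b,None,fx=3,fy=3,interpolation=cv2.INTER_CUBIC))"
```

```text
clock 5.8833 pos [581.8 147.1 247.5] F [-0.6  0.5 -1.1] w 33.0
tool delta units [-0.0442  0.0326 -0.3692] mm [ 1.7 55.9 -2.5]
turn units [0.0546 0.1125 0.0027]
```

View pics/c3.png

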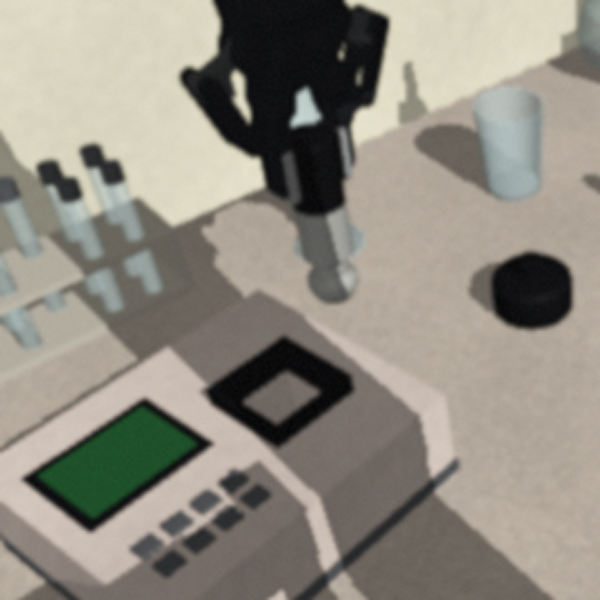

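View pics/d3.png

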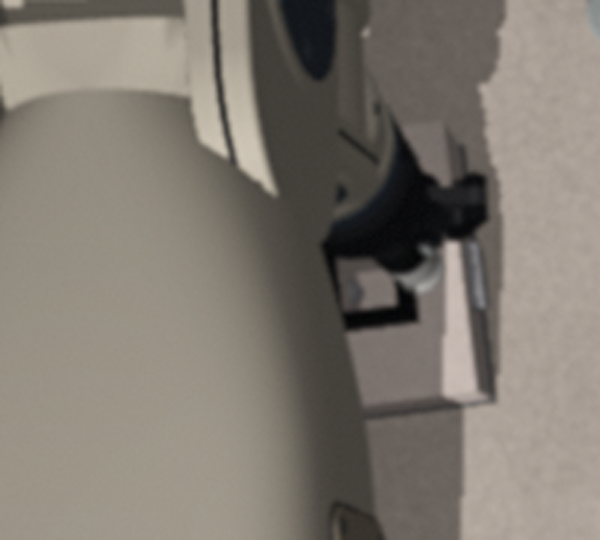

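```bash
python3 -c "
from h import *
s=ctrl.read_state(); print(np.round(s['joint_pos'],3)); M=R.from_rotvec(s['tool_rot']).as_matrix(); print(M.round(3))
p=s['eef_pos']; q=proj('side',[p+M[:,1]*(-29),p+M[:,1]*(-20),p+M[:,1]*20,p+M[:,1]*96, p+[0,0,-96]]); print(((q-[0,60])*2.5).round())"
```

```text
[0.088 0.341 0.153 1.383 0.043 3.141]
[[-0.996 -0.004  0.088]
 [-0.088  0.043 -0.995]
 [ 0.    -0.999 -0.043]]
[[304. 134.]
 [306. 147.]
 [315. 201.]
 [331. 294.]
 [336. 291.]]
```

Joint 6 reached its range end at 3.14, so the arm stopped short and tilted about 2.5°. A half turn about the finger axis gives the same grasp with joint 6 near 0, so I'll unwind it here, above everything.

>>> step_arm --delta_pos '[[0,0,0],[0,0,0],[0,0,0],[0,0,0],[0,0,0],[0,0,0],[0,0,0],[0,0,0],[0,0,0],[0,0,0]]' --dr '[[0,-0.1,0],[0,-0.15,0],[0,-0.15,0],[0,-0.15,0],[0,-0.15,0],[0,-0.15,0],[0,-0.15,0],[0,-0.15,0],[0,-0.15,0],[0,-0.15,0]]'

```text
clock: 6.82
eef_pos: [581.9, 147.5, 247.5]
tool_rot: [-1.007, 1.481, -1.415]
force: [0.5, -0.3, -0.7]
grip_width: 32.9
```

>>> step_arm --delta_pos '[[0,0,0],[0,0,0],[0,0,0],[0,0,0],[0,0,0],[0,0,0],[0,0,0],[0,0,0],[0,0,0],[0,0,0]]' --dr '[[0,-0.15,0],[0,-0.15,0],[0,-0.15,0],[0,-0.15,0],[0,-0.15,0],[0,-0.15,0],[0,-0.15,0],[0,-0.15,0],[0,-0.15,0],[0,-0.15,0]]'

```text
clock: 7.65
eef_pos: [581.9, 147.5, 247.6]
tool_rot: [-1.455, 0.583, -0.553]
force: [-0.6, 0.6, -1.2]
grip_width: 32.9
```

```bash
python3 -c "
from h import *
plan([583.5,203,245],[-0.156,0.988]); print(ctrl.read_state()['joint_pos'])"
```

```text
clock 7.65 pos [581.9 147.5 247.6] F [-0.6  0.6 -1.2] w 32.9
tool delta units [-0.2381  0.0328  0.282 ] mm [ 1.6 55.5 -2.6]
turn units [-0.0527 -1.1285 -0.0209]
[0.08796717 0.34165859 0.15350453 1.3827575  0.04304447 0.81782371]
```

>>> step_arm --delta_pos '[[0,0,0],[0,0,0],[0,0,0],[0,0,0],[0,0,0],[0,0,0],[0,0,0],[0,0,0],[0,0,0]]' --dr '[[-0.0066,-0.141,-0.0026],[-0.0066,-0.141,-0.0026],[-0.0066,-0.141,-0.0026],[-0.0066,-0.141,-0.0026],[-0.0066,-0.141,-0.0026],[-0.0066,-0.141,-0.0026],[-0.0066,-0.141,-0.0026],[-0.0066,-0.141,-0.0026],[0,0,0]]'

```text
clock: 8.4
eef_pos: [581.9, 147.7, 247.6]
tool_rot: [-1.568, -0.122, 0.122]
force: [0.4, 0.8, -1.0]
grip_width: 32.8
```

```bash
python3 -c "
from h import *
plan([583.5,203,245],[-0.156,0.988]); print(ctrl.read_state()['joint_pos'])"
```

```text
clock 8.4 pos [581.9 147.7 247.6] F [ 0.4  0.8 -1. ] w 32.8
tool delta units [0.0679 0.0169 0.3627] mm [ 1.6 55.3 -2.6]
turn units [ 0.0003 -0.0013 -0.0004]
[ 1.08933662e-01  3.44956562e-01  1.59105345e-01  1.38525496e+00
 -2.28731074e-04 -4.66745063e-02]
```

>>> step_arm --delta_pos '[[0.017,0.004,0.06],[0.017,0.004,0.12],[0.017,0.004,0.12],[0.017,0.005,0.063],[0,0,0],[0,0,0],[0,0,0]]' --dr '[[0,0,0],[0,0,0],[0,0,0],[0,0,0],[0,0,0],[0,0,0],[0,0,0]]'

```text
clock: 8.98
eef_pos: [583.9, 202.8, 244.7]
tool_rot: [-1.568, -0.117, 0.118]
force: [0.2, 0.7, -1.1]
grip_width: 32.9
```

```bash
python3 -c "
from h import *
plan([583.5,203,245],[-0.156,0.988])
for n in ('side','top'): cv2.imwrite(f'pics/{n}4.png',eyes.capture(n)[:,:,::-1])
a=cv2.imread('pics/side4.png')[90:270,20:200];b=cv2.imread('pics/top4.png')[60:200,60:200]
k=4
a=cv2.resize(a,None,fx=k,fy=k,interpolation=cv2.INTER_CUBIC)
s=ctrl.read_state(); p=s['eef_pos']; M=R.from_rotvec(s['tool_rot']).as_matrix()
# predicted rod outline: rings at several heights below TCP
th=np.linspace(0,2*np.pi,60)
for h,r in((96,12),(86,17),(60,19-2),(19.7,17)):
    P=p+M[:,1]*h+r*(np.cos(th)[:,None]*M[:,0]+np.sin(th)[:,None]*M[:,2])
    q=(proj('side',P)+.5-[20,90])*k; cv2.polylines(a,[q.astype(int)],True,(0,0,255),1)
cv2.imwrite('pics/c4.png',a[:600]);cv2.imwrite('pics/d4.png',cv2.resize(b,None,fx=4,fy=4,interpolation=cv2.INTER_CUBIC))"
```

```text
clock 8.9833 pos [583.9 202.8 244.7] F [ 0.2  0.7 -1.1] w 32.9
tool delta units [-0.0026 -0.0018  0.0018] mm [-0.4  0.2  0.3]
turn units [ 0.0003 -0.0085 -0.0011]
```

View pics/c4.png

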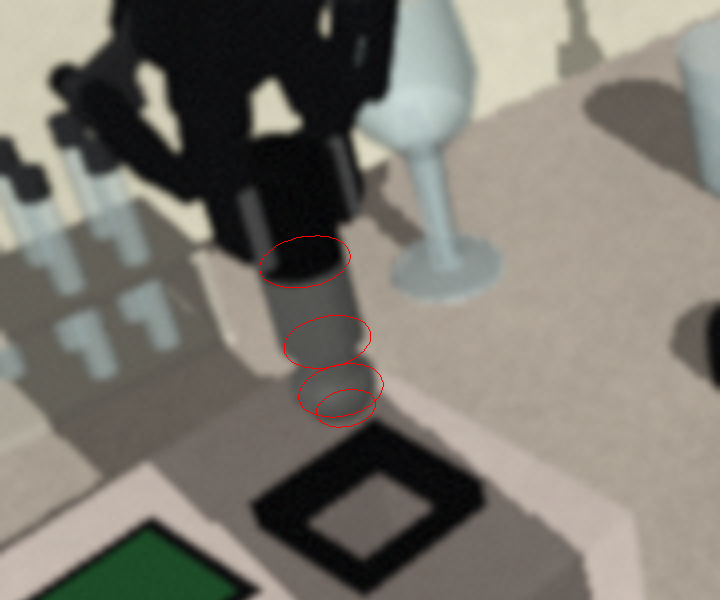

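View pics/d4.png

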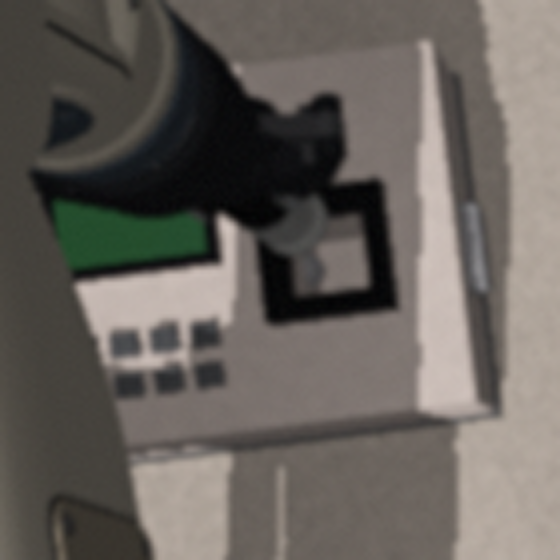

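```bash
python3 -c "
from h import *
s=ctrl.read_state(); p=s['eef_pos']; M=R.from_rotvec(s['tool_rot']).as_matrix(); th=np.linspace(0,2*np.pi,80)
def sq(cx,cy,h,yaw,z):
    a=np.radians(yaw); Q=np.array([[np.cos(a),-np.sin(a)],[np.sin(a),np.cos(a)]])
    return np.c_[np.array([[h,h],[h,-h],[-h,-h],[-h,h]])@Q.T+[cx,cy],[z]*4]
for n,x0,y0,w,hh in(('side',70,140,80,105),('top',105,95,65,65)):
    k=560//max(w,hh)
    a=cv2.resize(cv2.imread(f'pics/{n}4.png')[y0:y0+hh,x0:x0+w],None,fx=k,fy=k,interpolation=cv2.INTER_CUBIC)
    a=cv2.convertScaleAbs(a,alpha=1.6)
    for h,r in((96.2,12),(86.2,17),(80,17),(60,17),(20,17)):
        P=p+M[:,1]*h+r*(np.cos(th)[:,None]*M[:,0]+np.sin(th)[:,None]*M[:,2])
        q=(proj(n,P)+.5-[x0,y0])*k; cv2.polylines(a,[q.astype(int)],True,(0,0,255),1)
    for h,z,col in((35,101,(255,0,0)),(20,85,(0,255,0))):
        q=(proj(n,sq(583.5,203.2,h,8.9,z))+.5-[x0,y0])*k; cv2.polylines(a,[q.astype(int)],True,col,1)
    cv2.imwrite(f'pics/{n}4o.png',a)
"
```

```text
(no output)
```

View pics/side4o.png

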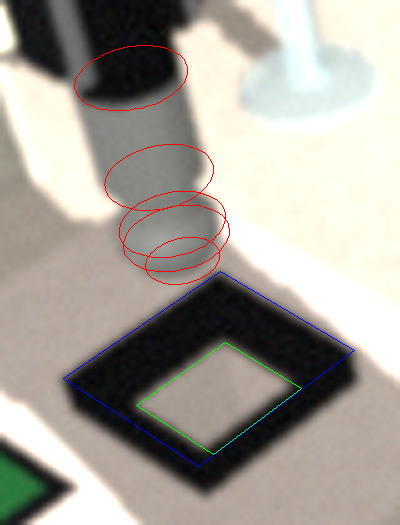

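View pics/top4o.png

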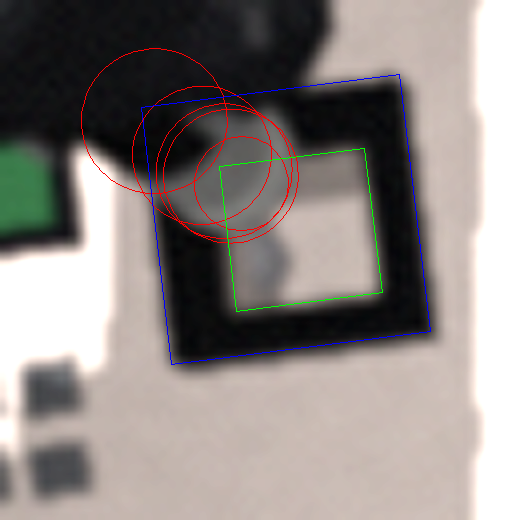

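The side overlay puts the real foot about 1.5 px left of where I predicted, and the top overlay puts it about 1 px up. So the rod sits about +2 mm in x and +1 mm in y from the TCP. The collar matches the overlay. I'll correct by (-2.7, -1.5) mm and lower the foot into the funnel.

>>> step_arm --delta_pos '[[-0.019,0,-0.007],[0,0.1,0],[0,0.1,0],[0,0.08,0],[0,0.06,0],[0,0.04,0],[0,0,0]]' --dr '[[0,0,0],[0,0,0],[0,0,0],[0,0,0],[0,0,0],[0,0,0],[0,0,0]]'

```text
clock: 9.67
eef_pos: [580.8, 201.3, 186.8]
tool_rot: [-1.568, -0.116, 0.12]
force: [-0.5, 0.1, -1.1]
grip_width: 32.9
```

```bash
python3 -c "
from h import *
plan([580.8,201.6,185],[-0.156,0.988])
for n in ('side','top'): cv2.imwrite(f'pics/{n}5.png',eyes.capture(n)[:,:,::-1])
s=ctrl.read_state(); p=s['eef_pos']; M=R.from_rotvec(s['tool_rot']).as_matrix(); th=np.linspace(0,2*np.pi,80)
o=[]
for n,x0,y0,w,hh in(('side',70,140,80,105),('top',105,85,75,75)):
    k=5
    a=cv2.resize(cv2.imread(f'pics/{n}5.png')[y0:y0+hh,x0:x0+w],None,fx=k,fy=k,interpolation=cv2.INTER_CUBIC)
    a=cv2.convertScaleAbs(a,alpha=1.6); o.append(cv2.copyMakeBorder(a,0,525-a.shape[0],0,0,0))
cv2.imwrite('pics/c5.png',np.hstack(o))
"
```

```text
clock 9.6667 pos [580.8 201.3 186.8] F [-0.5  0.1 -1.1] w 32.9
tool delta units [0.0006 0.0117 0.0019] mm [ 0.   0.3 -1.8]
turn units [ 0.0001 -0.008  -0.003 ]
```

View pics/c5.png

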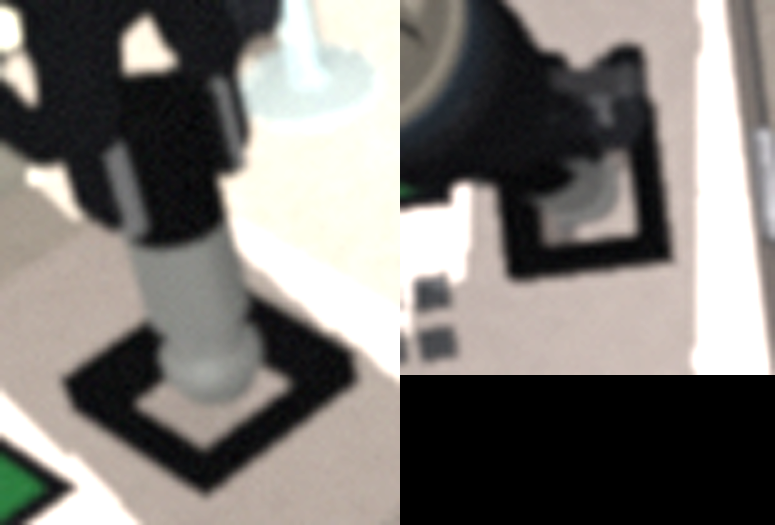

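The foot, at (212,385) in the side crop, sits inside the hole centred at (215,400), with no contact force. Continuing down toward the ball.

>>> step_arm --delta_pos '[[0,0.04,0],[0,0.05,0],[0,0.05,0],[0,0.05,0],[0,0.03,0],[0,0,0]]' --dr '[[0,0,0],[0,0,0],[0,0,0],[0,0,0],[0,0,0],[0,0,0]]'

```text
clock: 10.27
eef_pos: [580.6, 201.6, 153.3]
tool_rot: [-1.568, -0.116, 0.121]
force: [0.0, 0.1, -1.5]
grip_width: 32.7
```

>>> step_arm --delta_pos '[[0,0.025,0],[0,0.025,0],[0,0.025,0]]' --dr '[[0,0,0],[0,0,0],[0,0,0]]'

```text
clock: 10.52
eef_pos: [581.7, 201.3, 143.9]
tool_rot: [-1.569, -0.119, 0.118]
force: [0.2, -4.2, 2.8]
grip_width: 32.8
```

>>> step_arm --delta_pos '[[0,0.025,0],[0,0.025,0]]' --dr '[[0,0,0],[0,0,0]]'

```text
clock: 10.68
eef_pos: [582.3, 201.1, 137.3]
tool_rot: [-1.569, -0.12, 0.116]
force: [1.1, -3.4, 8.3]
grip_width: 32.7
```

>>> step_arm --delta_pos '[[0,0.025,0],[0,0.025,0]]' --dr '[[0,0,0],[0,0,0]]'

```text
clock: 10.85
eef_pos: [582.4, 201.2, 129.8]
tool_rot: [-1.569, -0.12, 0.116]
force: [1.6, -2.2, 6.2]
grip_width: 32.8
```

>>> step_arm --delta_pos '[[0,0.02,0],[0,0.01,0]]' --dr '[[0,0,0],[0,0,0]]'

```text
clock: 11.02
eef_pos: [581.5, 201.4, 124.0]
tool_rot: [-1.568, -0.118, 0.118]
force: [0.1, 0.0, -2.4]
grip_width: 33.1
```

The lateral and vertical forces have dropped, so the ball is in the groove. Now down to the floor in small steps.

>>> step_arm --delta_pos '[[0,0.01,0],[0,0.005,0],[0,0,0]]' --dr '[[0,0,0],[0,0,0],[0,0,0]]'

```text
clock: 11.27
eef_pos: [580.9, 201.9, 121.5]
tool_rot: [-1.567, -0.117, 0.12]
force: [-0.5, -0.2, -1.1]
grip_width: 32.7
```

>>> step_arm --delta_pos '[[0,0.01,0],[0,0,0]]' --dr '[[0,0,0],[0,0,0]]'

```text
clock: 11.43
eef_pos: [581.3, 202.0, 121.3]
tool_rot: [-1.567, -0.119, 0.118]
force: [-1.7, 0.0, 7.3]
grip_width: 32.8
```

Floor contact at TCP z 121.3, against an expected 121. I'll press slightly more, then release.

>>> step_arm --delta_pos '[[0,0.006,0],[0,0,0]]' --dr '[[0,0,0],[0,0,0]]'

```text
clock: 11.6
eef_pos: [581.5, 202.0, 121.2]
tool_rot: [-1.567, -0.12, 0.117]
force: [-3.5, 0.1, 12.9]
grip_width: 32.6
```

```bash
python3 -c "
from h import *
plan([581.3,202,121],[-0.156,0.988])
for n in ('side','top'): cv2.imwrite(f'pics/{n}6.png',eyes.capture(n)[:,:,::-1])
a=cv2.imread('pics/side6.png')[100:240,50:170]
cv2.imwrite('pics/c6.png',cv2.convertScaleAbs(cv2.resize(a,None,fx=4,fy=4,interpolation=cv2.INTER_CUBIC),alpha=1.6))
"
```

```text
clock 11.6 pos [581.5 202.  121.2] F [-3.5  0.1 12.9] w 32.6
tool delta units [-0.0011  0.0015  0.0001] mm [-0.2 -0.  -0.2]
turn units [-0.0006 -0.007   0.0021]
```

View pics/c6.png

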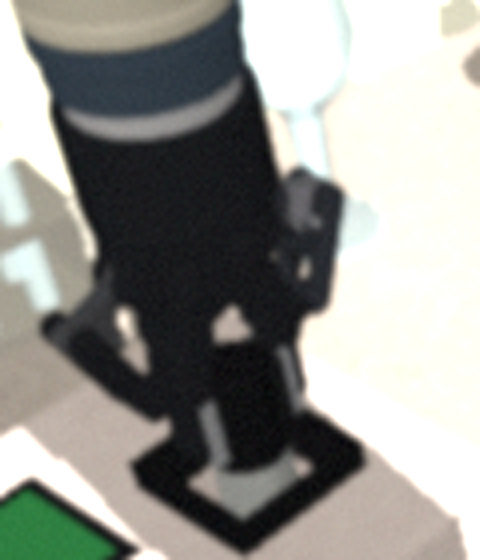

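>>> step_arm --delta_pos '[[0,-0.008,0],[0,0,0],[0,0,0],[0,0,0],[0,0,0],[0,0,0],[0,0,0],[0,0,0]]' --dr '[[0,0,0],[0,0,0],[0,0,0],[0,0,0],[0,0,0],[0,0,0],[0,0,0],[0,0,0]]' --grip 1

```text
clock: 12.37
eef_pos: [581.1, 201.7, 120.5]
tool_rot: [-1.568, -0.118, 0.119]
force: [-0.2, 0.4, -0.0]
grip_width: 85.3
```

>>> step_arm --delta_pos '[[0,-0.1,0],[0,-0.2,0],[0,-0.2,0],[0,-0.2,0],[0,-0.2,0],[0,0,0]]' --dr '[[0,0,0],[0,0,0],[0,0,0],[0,0,0],[0,0,0],[0,0,0]]'

```text
clock: 12.87
eef_pos: [582.7, 202.0, 261.8]
tool_rot: [-1.566, -0.125, 0.112]
force: [0.6, -0.0, -0.2]
grip_width: 85.4
```

>>> step_arm --delta_pos '[[0.06,0,-0.2],[0.06,0,-0.2],[0.06,0,-0.2],[0.06,0,-0.2],[0.06,0,-0.2],[0.06,0,-0.2],[0.06,0,-0.2],[0.06,0,-0.2],[0,0,0],[0,0,0]]' --dr '[[0,0,0],[0,0,0],[0,0,0],[0,0,0],[0,0,0],[0,0,0],[0,0,0],[0,0,0],[0,0,0],[0,0,0]]'

```text
clock: 13.7
eef_pos: [688.8, -26.5, 254.4]
tool_rot: [-1.567, -0.115, 0.118]
force: [-0.0, 0.3, 0.8]
grip_width: 85.4
```

```bash
python3 -c "
from h import *
plan([581.3,202,121])
for n in ('side','top'): cv2.imwrite(f'pics/{n}7.png',eyes.capture(n)[:,:,::-1])
cv2.imwrite('pics/c7.png',np.hstack([cv2.imread('pics/side7.png')[:, :400],cv2.imread('pics/top7.png')[:,:400]]))
"
```

```text
clock 13.7 pos [688.8 -26.5 254.4] F [-0.   0.3  0.8] w 85.4
tool delta units [-0.4826  0.891   1.6121] mm [-107.5  228.5 -133.4]
```

View pics/c7.png

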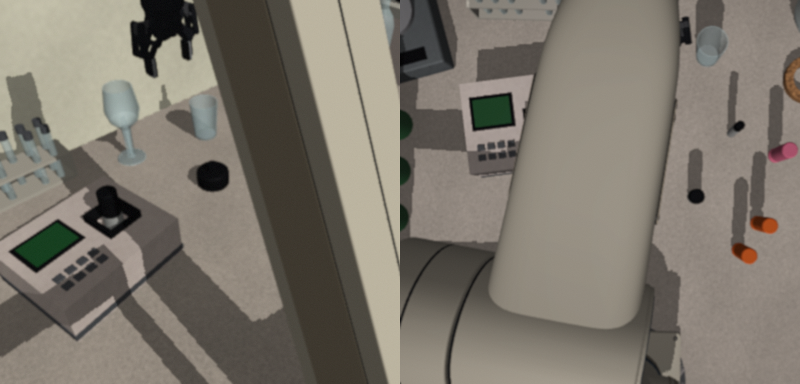

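>>> step_arm --delta_pos '[[-0.15,0,-0.15],[-0.15,0,-0.15],[-0.15,0,-0.15],[-0.15,0,-0.15],[-0.15,0,-0.15],[-0.15,0,-0.15],[-0.15,0,-0.15],[-0.1,0,-0.15],[0,0,0],[0,0,0]]' --dr '[[0,0,0],[0,0,0],[0,0,0],[0,0,0],[0,0,0],[0,0,0],[0,0,0],[0,0,0],[0,0,0],[0,0,0]]'

```text
clock: 14.63
eef_pos: [544.4, -228.4, 256.2]
tool_rot: [-1.568, -0.118, 0.118]
force: [0.9, -0.3, 0.0]
grip_width: 85.5
```

```bash
python3 -c "
from h import *
for n in ('side','top'): cv2.imwrite(f'pics/{n}8.png',eyes.capture(n)[:,:,::-1])
s=cv2.imread('pics/side8.png'); t=cv2.imread('pics/top8.png')
cv2.imwrite('pics/full8.png',np.hstack([s,t])[:, ::1] if 0 else cv2.resize(np.hstack([s,t]),(800,300)))
th=np.linspace(0,2*np.pi,80); o=[]
for n,im,x0,y0 in(('side',s,75,160),('top',t,110,85)):
    k=8; a=cv2.convertScaleAbs(cv2.resize(im[y0:y0+65,x0:x0+50],None,fx=k,fy=k,interpolation=cv2.INTER_CUBIC),alpha=1.6)
    for z,col in((150,(0,0,255)),(101,(0,255,0))):
        P=np.c_[583.5+17*np.cos(th),203-1.+17*np.sin(th),0*th+z]
        cv2.polylines(a,[((proj(n,P)+.5-[x0,y0])*k).astype(int)],True,col,1)
    o.append(a)
cv2.imwrite('pics/c8.png',np.hstack(o))
"
```

```text
(no output)
```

View pics/c8.png

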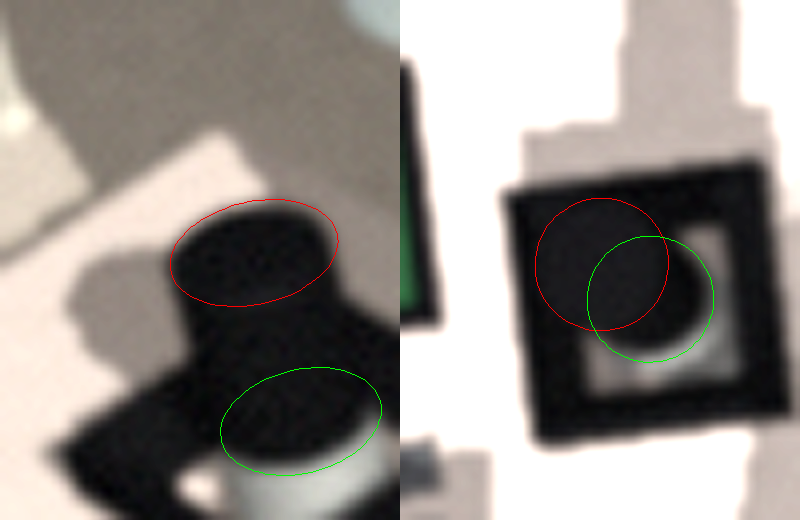

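View pics/full8.png

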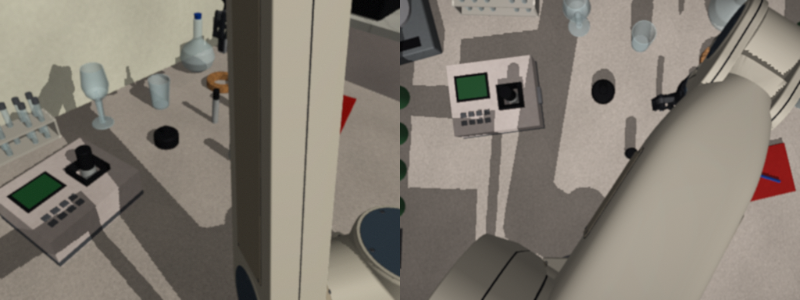

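The rings drawn for home (top at z=150, cap edge at the rim z=101) fall on the rod in both views, so it is upright and seated. The short standard still stands at its place, (630,153) in the top half. Handing in.

```bash
python3 -c "
from h import *
s=ctrl.read_state(); print(s['clock'],np.round(s['force'],1)); print(ctrl.close_job())"
```

```text
14.7333 [-0.1  0.4  1.1]
the job is handed in; nothing more can be done
None
```

The tall grooved standard is in the meter's well, pushed past the ball and seated on the floor, and I let go and handed the job in at 14.7 s.

**Insertion:** I gripped the standard by its black cap and lowered it straight down. The ball pushed back with up to about 8 N, then the force dropped as it reached the groove. The foot met the floor with the TCP at z 121.2 mm, where about 121 was expected, and I pressed to 13 N before releasing.

**Last checks:** After the arm backed off, the outlines for the home position matched the rod to about a millimetre in both cameras: top at 150 mm, cap edge level with the rim. The rod stood upright. The short standard stood where it was, and in the views that showed the other objects they had not moved.

**What went wrong on the way:**
- **Wrist limit:** On the way to the meter, joint 6 ran up to its range end (3.141 rad read, limit 3.14). The arm stopped about 56 mm short and tilted about 2.5°. I unwound it with a half turn above the meter and carried on.
- **Rod off-centre:** The overlays showed the rod about 2 mm off centre in the jaws, so I shifted the arm before lowering.

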